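# Set the end play of a bearing cartridge with its end cap

## Task

Set the end play of the bearing cartridge with the brass cap: screw the brass cap down (clockwise from above) until it bottoms out, then back it off a quarter turn and finish still gripping the cap there, keeping it still for the lock screw. The cap is thin-walled, so squeeze it gently, with no more than about 50 N of grip. Leave the cartridge with the black cap, which is already set and locked, and the other things on the bench alone.

Things in the scene. Friction and masses are not known exactly. Their poses are not given: they have to be found in the camera images.
- cartridge: upright grey bearing cartridge, fixed to the bench, that carries the brass cap. Origin: centre of its underside, z up along the axis of the cap. Flange 84 mm across, 10 mm high; body 56 mm across up to z = 104 mm; steel neck 36 mm across up to z = 130 mm, where the cap's lower rim lands when bottomed
- cap_grip (a point): point on the axis of the round knurled brass cap, 18 mm above its lower rim, 12 mm below its top: a good height to grip, from above, at any yaw. Cap 42 mm across, 30 mm high; a white line on its top marks this point's x axis. Below its rim the neck is thinner than the cap for 26 mm or more, so fingertips may reach past the rim
- end_cap (a joint): turn of the brass cap in rad: 0 is bottomed out (a hard stop); it grows as the cap is unscrewed, anticlockwise from above. Starts between 2.0 and 3.2, upper limit 4.4. The cap is captive on its thread, turns stiffly (about 0.06 N m), stays where it is left, and rises 8 mm a turn (1.27 mm per rad)
- locked_cartridge: the same cartridge, fixed to the bench, with a black cap of the same size and a steel lock ring: already set, not to be touched. Origin: centre of its underside; 162 mm high
- oil_can: green oil can with a spout, 62x72x123 mm, loose bystander; origin under its centre
- deburr_tool: blue-handled deburring tool, 118 mm long, lying on the bench, loose bystander
- spanner_17: steel combination spanner, 224 mm long, lying on the bench, loose bystander
- dial_gauge: round white dial gauge, 104x56x20 mm, lying on the bench, loose bystander
- tube_post: tall post of a tool rest with a hanging tube arm, fixed equipment on the bench between the arm's start pose and the cartridges: keep clear of it. Origin under the post; it fills about 60 mm either way in x and 40 mm in y, up to 385 mm high
- casting_nose (a point): middle of the front end (nearest the robot) of the large black casting that is propped on blocks at the back: fixed equipment, keep clear of it. From here it extends 80 mm to either side in y and away from the robot in x; its top here is about 200 mm above the bench

How it is judged:
On the way:
1. the brass cap is screwed down until it bottoms out (value of joint end_cap below 0.12 rad), for 0.2 s.
At the end, for the whole second after the job is handed in: after having been bottomed out, the brass cap stands a quarter turn back from its stop (within 0.3 rad, about 17 degrees), at rest, with the fingers still gripping it with more than 5 N (value of joint end_cap between 1.27 and 1.87 rad and velocity of joint end_cap between -0.05 and 0.05 rad/s and contact force between the fingers and end_cap above 5 N); the arm keeps its last pose, push and grip.
It fails at once if the thin-walled cap is squeezed too hard (over 160 N summed over both fingers) (contact force between the fingers and end_cap above 160 N).
It fails at once if the cartridge with the black cap is touched (contact force between anything else and locked_cartridge above 1 N).
It fails at once if a bystander is shifted (distance of any of oil_can, deburr_tool, spanner_17, dial_gauge from where it was at the start of the episode above 0.02 m).
It also fails if it takes over 59 s, if anything falls off the work surface, if the arm or the gripper's body presses on something with over 40 N, if the wrist force passes 120 N, or if a joint passes its speed limit or range.

## Robot

A 7-joint arm with a two-finger parallel gripper is mounted at the origin on a cart in front of the work surface, level with it; the furniture and walls round the work are solid. World frame = base frame: x ahead of the robot, y to its left, z up, the work surface at z = 0. Lengths are in m, angles in rad, forces in N, time in s.
With the tool pointing down it reaches from about 0.4 to 0.85 m from the base axis. Payload 4.5 kg.
Tool frame: the origin (TCP) lies midway between the tips of the shut fingers; the grasp point (between the pads) lies 19 mm behind it; z points along the fingers, y is the direction in which the jaws open and shut (so a half turn about z gives the same grasp; the last joint's range is limited). The gripper opens to 88 mm and grips with 3 to 60 N. Pads are 18 mm wide; open, the fingers measure 123 mm over their backs; the gripper's body (75 mm by 187 mm) begins 45 mm behind the grasp point.
Start: joints at [-1.154, 0.689, -0.195, 1.565, 0.157, 0.902, -0.215], TCP at [0.233, 0.58, 0.239] pointing down, gripper open.
Joint ranges: [-3.01, 3.01], [-0.46, 2.08], [-1.47, 1.51], [0.13, 2.56], [-1, 4.14], [0.04, 2.09], [-2.66, 2.66]. Speed limits (rad/s): [2.57, 2.57, 3.14, 3.14, 3.14, 3.14, 3.14].

## Interface

Orientations are given as a unit quaternion [x, y, z, w].
In Python, from plant import get_state, snapshot, finish_job, find_in gives the robot as it stands.
- The arm moves only by the shell command python3 -m creep 'ROWS' [OPENING] [FORCE]. ROWS is JSON, one flat list of numbers, 6 for each row, row after row: the shift along the tool's x, y, z in mm, then the turn, a rotation vector about the tool's x, y, z in degrees. In form: [tx, ty, tz, wx, wy, wz, tx, ty, tz, wx, wy, wz, ...]. A call has 1 to 5 rows; each row shifts and turns the pose as measured when the row begins, along the tool's axes as they then stand; what a row does not reach is not made up. A row lasts 1/12 s, in which the tool goes at most 41.7 mm and 7.16 degrees, less where a joint would pass 70% of its speed; a pose out of reach is approached as far as the arm can. A call is refused whole if a number of a shift passes 41.7 or a number of a turn 7.16, either way. A call with a gripper value outside its range is refused whole. OPENING is the finger opening in mm, from 0 to 88.1, set as the call begins (- or left out, the last holds). The fingers move at their own pace and stop on an object; FORCE is the grip in N (left out, the last holds). Time passes only in rows, so rows that do not move let the fingers close. It gives the time, the measured TCP pose, the force and the opening at its end, in the units of the state.
- get_state(): the state, without advancing time (a new reading comes with each control period).
- snapshot(name): name is "side" or "top" or "wrist"; returns a dict with "color" (420x560x3 uint8, red, green, blue), "intrinsics" (3x3 intrinsics, pixels), "extrinsics" (4x4, takes a point from world to camera coordinates). Camera axes: x right, y down, z forward; pixel columns grow to the right and rows downward; lengths in m; the calibration is good to about 2 mm. The wrist camera is an equidistant fisheye: a pixel r from the principal point sees the ray r / f radians off the axis. A picture is of the moment at which its call begins. There is no depth.
- finish_job(): hands the job in, once; it reports no verdict.
Trained networks look in the newest picture that a camera, given by its name, has taken for a name from the list of things; names that differ only in an ending like _2 or _b are one class to them, and where a whole thing is asked for, a point or a joint stands for the part that bears it (a point fixed in the world has none). Each returns a list of dicts, best first, with "score" (0 to 1); they miss things now and then, are a little off and sometimes report something else, mostly with a low value. They report only what shows in the picture. A call takes as long as a camera call.
- find_in(thing, camera): "xy" ([column, row] in pixels, amid what is visible of it).
The state is a dict: "clock": time; "q": joint angles; "qd": joint speeds; "joint_torque": joint torques, N m; "tool_pos": TCP position; "eef_rot": TCP orientation; "contact_force": force on the tool from outside, world axes, zero at the start; "moment": the same for the moment, N m; "opening": opening from 0.0 (shut) to 1.0 (fully open).
Only numpy, scipy, OpenCV 4.12 (cv2) and the standard library are available. Lean on these libraries where they do the work, as an engineer would, in place of code of your own. Each camera call takes 0.05 s, during which the arm holds its last target.

## Working session

There is one attempt and no reset: what is moved stays moved. The work goes in short steps, Python scripts to look and compute and a shell command to move; the robot and the scene stay as the last step left them, time stands still between calls to the robot, and variables do not carry over. Pictures are saved under pics/ and viewed, and the job is handed in when it is done.

```bash
mkdir -p pics; ls; python3 - <<'E'
from plant import *
import cv2
s=get_state(); print(s)
for c in ["side","top","wrist"]:
    d=snapshot(c); cv2.imwrite(f"pics/{c}0.png",d["color"][:,:,::-1])
    print(c,d["intrinsics"].tolist(),d["extrinsics"].tolist())
    for t in ["cap_grip","cartridge","end_cap","locked_cartridge","tube_post","oil_can","casting_nose"]:
        try: print(t,[(r["xy"],r["score"]) for r in find_in(t,c)][:3])
        except Exception as e: print(t,e)
print(get_state()["clock"])
E
```

```text
pics
{'clock': 0.0, 'q': array([-1.15420641,  0.68999535, -0.19450972,  1.56634591,  0.15731447,
        0.90247816, -0.21508471]), 'qd': array([ 0.00130751, -0.00014431, -0.00027989,  0.00148354, -0.00027841,
       -0.00088756,  0.00024914]), 'joint_torque': array([-4.80202671e-04, -5.27578318e+01, -1.26729213e+00, -1.53432173e+01,
       -5.26104087e-02,  6.38855170e-03,  1.61770677e-04]), 'tool_pos': array([0.23325918, 0.57916202, 0.23790232]), 'eef_rot': array([ 1.90176648e-01,  9.81749460e-01, -9.11047399e-04, -1.03610301e-04]), 'contact_force': array([0.01525486, 0.00487334, 0.14420798]), 'moment': array([-0.00721692,  0.03961737, -0.03662387]), 'opening': 0.9983702612192148}
side [[452.688930189397, 0.0, 277.60296641607397], [0.0, 452.688930189397, 210.828322215652], [0.0, 0.0, 1.0]] [[0.08055696912652137, 0.9965995240932877, 0.017319448668517503, 0.008254744026265935], [0.7552660009713384, -0.04969210428909386, -0.6535319139476543, -0.29516141527721906], [-0.6504489545705421, 0.06572734094997718, -0.7567007824429246, 1.4321457671395479], [0.0, 0.0, 0.0, 1.0]]
cap_grip [([163
[... 939 characters left out ...]
, cartridge, deburr_tool, dial_gauge, end_cap, locked_cartridge, oil_can, spanner, tube_post
wrist [[325.19226210127806, 0.0, 282.12981827813707], [0.0, 325.19226210127806, 213.62824460438247], [0.0, 0.0, 1.0]] [[0.3723212915709105, 0.9281039005684857, 7.478325060290733e-05, -0.6253070985427776], [0.8838326949405986, -0.35458589221631304, 0.3051370387140874, -0.04292906252060551], [0.2832253929240991, -0.11354292047823498, -0.9523084489871262, 0.39036117597589387], [0.0, 0.0, 0.0, 1.0]]
cap_grip []
cartridge []
end_cap []
locked_cartridge []
tube_post []
oil_can []
casting_nose it knows: cap_grip, cartridge, deburr_tool, dial_gauge, end_cap, locked_cartridge, oil_can, spanner, tube_post
1.05
```

View pics/side0.png

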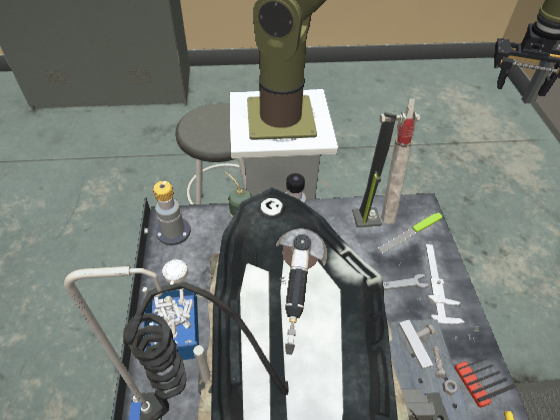

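View pics/top0.png

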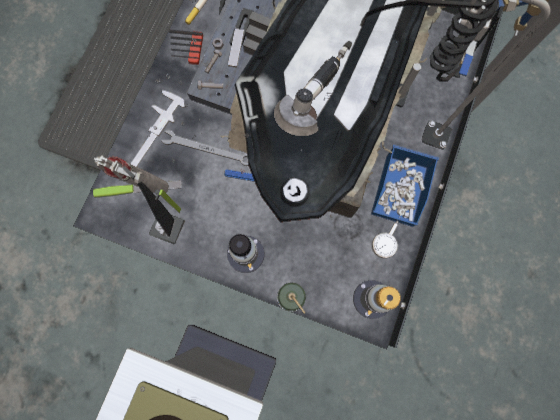

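View pics/wrist0.png

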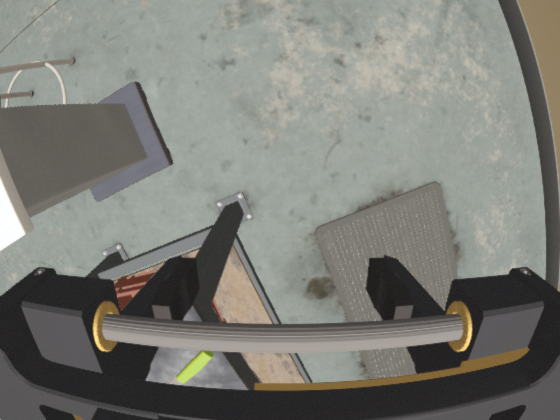

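```bash
cat > h.py <<'E'
import numpy as np
from scipy.optimize import least_squares
C={}
C['side']=([452.688930189397,277.60296641607397,210.828322215652],np.array([[0.08055696912652137, 0.9965995240932877, 0.017319448668517503, 0.008254744026265935], [0.7552660009713384, -0.04969210428909386, -0.6535319139476543, -0.29516141527721906], [-0.6504489545705421, 0.06572734094997718, -0.7567007824429246, 1.4321457671395479]]))
C['top']=([439.5021795274539,279.67882960876847,215.20147989438937],np.array([[0.35950846336600667, -0.9331415279490727, 0.0007440329850123924, -0.2385042632693192], [-0.9135207171346417, -0.3521116417226389, -0.20370883910424292, 0.4801482683929614], [0.19035116005431363, 0.07255536217439915, -0.9790312330491396, 0.9151451987079426]]))
def proj(c,p):
    k,E=C[c]; v=E[:,:3]@p+E[:,3]; return np.array([k[1]+k[0]*v[0]/v[2],k[2]+k[0]*v[1]/v[2]])
def onz(c,uv,z):
    k,E=C[c]; d=E[:,:3].T@np.array([(uv[0]-k[1])/k[0],(uv[1]-k[2])/k[0],1]); o=-E[:,:3].T@E[:,3]; return o+d*(z-o[2])/d[2]
def tri(a,b):
    r=least_squares(lambda p:np.r_[proj('side',p)-a,proj('top',p)-b],[.6,0,.1]); return r.x,r.fun
E
python3 - <<'E'
from h import *
print(tri([163.3,187.9],[389.6,295.3]))
print(tri([294.8,181.9],[242.5,250.4]), tri([234.8,199.4],[290.2,298.2]))
print(onz('side',[163.3,187.9],.15),onz('top',[389.6,295.3],.15))
E
```

```text
(array([ 0.44327324, -0.30279728,  0.16152305]), array([-0.94067144, -0.06830301, -0.75638717, -0.22184525]))
(array([ 0.42461071, -0.0104551 ,  0.14135281]), array([-2.30385747,  0.2867398 , -1.80073776, -0.75734241])) (array([ 0.37514824, -0.14064831,  0.0375217 ]), array([ 3.04457353, -0.12296868,  2.40613683,  0.87924736]))
[ 0.43239276 -0.30361754  0.15      ] [ 0.44468353 -0.30679234  0.15      ]
```

```bash
python3 - <<'E'
from h import *
import cv2
t=cv2.imread('pics/top0.png')[265:335,345:425]; s=cv2.imread('pics/side0.png')[165:255,130:210]
cv2.imwrite('pics/z.png',np.hstack([cv2.resize(t,(400*1,350),interpolation=cv2.INTER_CUBIC),cv2.resize(s,(311,350),interpolation=cv2.INTER_CUBIC)]))
print('post base',onz('side',[368,217],0),onz('top',[165,230],0))
# posttop candidate
print(tri([388,116],[143,175]), tri([408,110],[110,165]))
print('nose',onz('top',[305,215],.2), 'gauge',onz('top',[385,245],.01))
E
```

```text
post base [4.24502991e-01 1.91560425e-01 1.11022302e-16] [0.41648082 0.18671622 0.        ]
(array([0.46033463, 0.15336533, 0.3462998 ]), array([-5.45342084,  1.57980596, -3.90254088, -2.07961226])) (array([0.45459265, 0.1985877 , 0.35622181]), array([-2.32216029,  0.77204111, -1.63454139, -0.91999311]))
nose [ 0.5216959  -0.10451713  0.2       ] gauge [ 0.56285128 -0.29328794  0.01      ]
```

View pics/z.png

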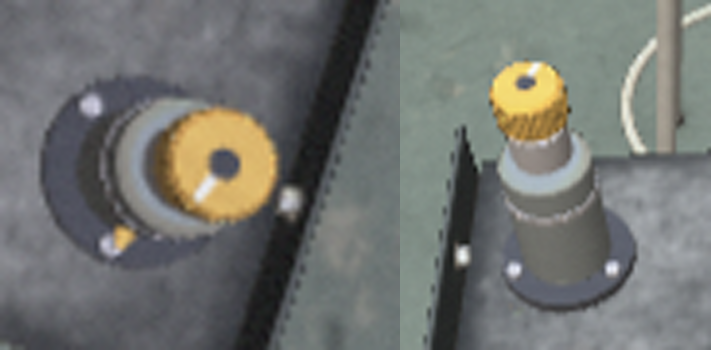

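```bash
python3 - <<'E'
from h import *
p,f=tri([162.2,186.1],[390,297.6]);print(p,f)
a=onz('top',[390,297.6],.163);b=onz('top',[386,303],.163);d=b-a;print(a,d,np.degrees(np.arctan2(d[1],d[0])))
a=onz('side',[162.2,186.1],.163);print(a)
E
python3 -m creep '[0,0,-40,0,0,0,0,0,-40,0,0,0,0,0,-40,0,0,0,0,0,-40,0,0,0,0,0,-40,0,0,0]' 88 30
```

```text
[ 0.43936727 -0.30475122  0.16329267] [-0.72464107 -0.05372618 -0.58031781 -0.16964676]
[ 0.43949162 -0.30591996  0.163     ] [-0.01203435  0.00385363  0.        ] 162.24392154541871
[ 0.43934817 -0.30321952  0.163     ]
clock: 1.47
tool_pos: [0.2322, 0.5748, 0.4355]
eef_rot: [0.19, 0.982, -0.013, -0.002]
contact_force: [0.4, 1.8, -0.3]
opening: 0.998
```

```bash
python3 -m creep '[-32,-14,-5,0,0,0,-32,-14,-5,0,0,0,-32,-14,-5,0,0,0,-32,-14,-5,0,0,0,-32,-14,-5,0,0,0]'; python3 -c "
from plant import *;s=get_state();print(s['q'].round(3))"
```

```text
clock: 1.88
tool_pos: [0.3508, 0.4584, 0.4728]
eef_rot: [0.18, 0.984, 0.0, -0.003]
contact_force: [1.2, 0.4, 0.3]
opening: 1.0
[-0.879  0.438 -0.2    1.303  0.079  1.41   0.137]
```

```bash
for i in 1; do :; done; python3 -m creep '[-20,-33,0,0,0,0,-20,-33,0,0,0,0,-20,-33,0,0,0,0,-20,-33,0,0,0,0,-20,-33,0,0,0,0]'; python3 -m creep '[-20,-33,0,0,0,0,-20,-33,0,0,0,0,-20,-33,0,0,0,0,-20,-33,0,0,0,0,-20,-33,0,0,0,0]'; python3 -c "
from plant import *;s=get_state();print(s['q'].round(3))"
```

```text
clock: 2.3
tool_pos: [0.3907, 0.2611, 0.4721]
eef_rot: [0.181, 0.983, 0.002, -0.002]
contact_force: [0.8, -0.1, 0.3]
opening: 0.997
clock: 2.72
tool_pos: [0.4243, 0.0611, 0.4724]
eef_rot: [0.181, 0.983, 0.003, -0.0]
contact_force: [0.5, 0.8, -0.0]
opening: 0.999
[-2.180e-01  1.740e-01 -3.600e-02  1.701e+00  1.000e-03  1.265e+00
  9.530e-01]
```

```bash
python3 -m creep '[-15,-35,0,0,0,0,-15,-35,0,0,0,0,-15,-35,0,0,0,0,-15,-35,0,0,0,0,-15,-35,0,0,0,0]'; python3 -m creep '[-15,-35,0,0,0,0,-15,-35,0,0,0,0,-15,-35,0,0,0,0,-15,-35,0,0,0,0,-10,-20,0,0,0,0]'; python3 - <<'E'
from plant import *
import cv2
s=get_state();print(s['q'].round(3),s['tool_pos'],s['eef_rot'])
d=snapshot('wrist');cv2.imwrite('pics/w1.png',d['color'][:,:,::-1])
print(d['intrinsics'].tolist(),d['extrinsics'].tolist(),find_in('cap_grip','wrist'))
E
```

```text
clock: 3.13
tool_pos: [0.4307, -0.1388, 0.4727]
eef_rot: [0.181, 0.984, 0.003, 0.002]
contact_force: [1.4, 0.4, -0.5]
opening: 0.998
clock: 3.55
tool_pos: [0.4361, -0.325, 0.4729]
eef_rot: [0.182, 0.983, 0.002, 0.003]
contact_force: [0.2, -0.4, 0.3]
opening: 1.002
[ 0.434  0.374  0.199  1.421 -0.081  1.35   1.842] [ 0.43609065 -0.32502962  0.47286651] [0.18244202 0.98321014 0.00197402 0.00297072]
[[325.19226210127806, 0.0, 282.12981827813707], [0.0, 325.19226210127806, 213.62824460438247], [0.0, 0.0, 1.0]] [[0.35754707889132, 0.9338822579952406, 0.004900467120411872, 0.14503397560929154], [0.8873453361108731, -0.34135655454323977, 0.30999025331879765, -0.6138412448554094], [0.2911672042977511, -0.10648770291485411, -0.9507271050461072, 0.45123301850630826], [0.0, 0.0, 0.0, 1.0]] [{'xy': [293.7, 163.6], 'score': 0.91}]
```

View pics/w1.png

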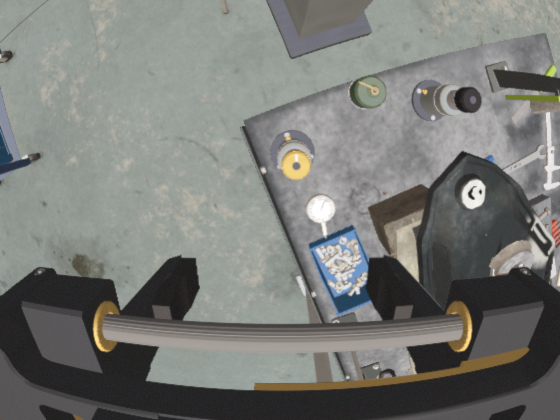

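```bash
cat >> h.py <<'E'
def wray(d,uv,z):
    K=d['intrinsics'];E=d['extrinsics'];v=np.array([uv[0]-K[0,2],uv[1]-K[1,2]]);r=np.hypot(*v);th=r/K[0,0]
    c=np.r_[v/r*np.sin(th),np.cos(th)];w=E[:3,:3].T@c;o=-E[:3,:3].T@E[:3,3];return o+w*(z-o[2])/w[2]
def go(s,p):
    from scipy.spatial.transform import Rotation as R
    r=R.from_quat(s['eef_rot']);return r.inv().apply(np.array(p)-s['tool_pos'])*1e3
def level(s):
    "rotvec (deg, tool axes) making tool z straight down"
    from scipy.spatial.transform import Rotation as R
    r=R.from_quat(s['eef_rot']);t=r.inv().apply([0,0,-1]);return np.degrees(np.cross([0,0,1],t))
E
python3 - <<'E'
from h import *;from plant import *;import cv2
d=snapshot('wrist');im=d['color'];z=im[130:200,255:335,::-1];cv2.imwrite('pics/w1z.png',cv2.resize(z,(640,560),interpolation=cv2.INTER_CUBIC))
print(wray(d,[295.5,166],.163),wray(d,[296,165.5],.163))
s=get_state();print(go(s,[.4395,-.305,.33]),level(s))
E
```

```text
[ 0.44121932 -0.30510986  0.163     ] [ 0.44079822 -0.30419461  0.163     ]
[  4.34159153  15.90304561 142.52149697] [ 0.40702956  0.23605949 -0.        ]
```

View pics/w1z.png

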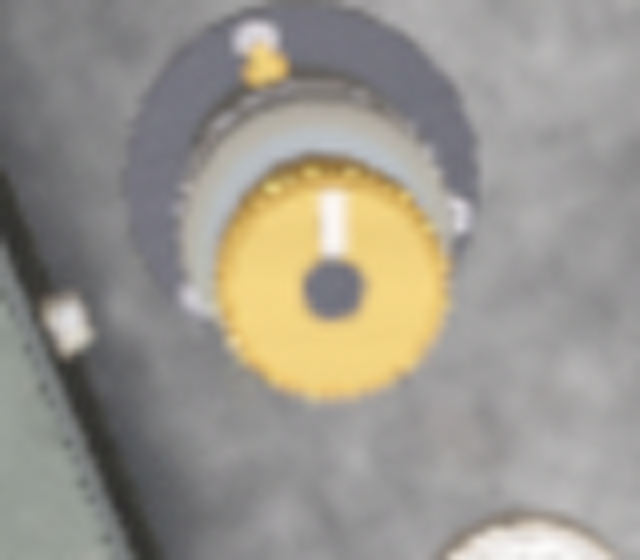

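```bash
python3 -m creep '[1,4,36,0.4,0.2,0,1,4,36,0,0,0,1,4,36,0,0,0,1,4,36,0,0,0,0,1,36,0,0,0]';python3 -m creep '[0,0,30,0,0,0,0,0,30,0,0,0,0,0,5,0,0,0,0,0,0,0,0,0]'; python3 - <<'E'
from h import *;from plant import *;import cv2
d=snapshot('wrist');im=d['color'];cv2.imwrite('pics/w2.png',im[:,:,::-1])
print(find_in('cap_grip','wrist'))
s=get_state();print(go(s,[.440,-.3045,.2]),level(s),s['tool_pos'])
E
```

```text
clock: 4.12
tool_pos: [0.4483, -0.3002, 0.2964]
eef_rot: [0.178, 0.984, -0.002, 0.012]
contact_force: [1.3, 0.4, -0.4]
opening: 1.001
clock: 4.45
tool_pos: [0.4488, -0.2884, 0.2244]
eef_rot: [0.172, 0.985, 0.003, 0.008]
contact_force: [0.3, -0.3, -0.0]
opening: 0.999
[{'xy': [256.6, 223.1], 'score': 0.76}]
[  4.35847411 -17.60501321  25.83751959] [ 0.49010584  0.99007309 -0.        ] [ 0.44956799 -0.28946963  0.22605862]
```

View pics/w2.png

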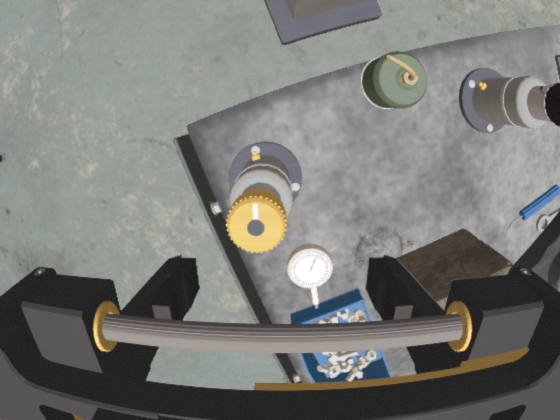

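```bash
python3 -m creep '[2,-9,10,0.5,1,0,2,-9,8,0,0,0,0,0,0,0,0,0]'; python3 - <<'E'
from h import *;from plant import *;import cv2
d=snapshot('wrist');im=d['color'];z=im[170:300,200:360,::-1];cv2.imwrite('pics/w3z.png',cv2.resize(z,(640,520),interpolation=cv2.INTER_CUBIC))
s=get_state();print(go(s,[.440,-.3045,.2]),level(s),s['tool_pos'])
from scipy.spatial.transform import Rotation as R
p=np.array([.44,-.3045,.163]);E=d['extrinsics'];K=d['intrinsics'];v=E[:3,:3]@p+E[:3,3];r=np.hypot(v[0],v[1]);th=np.arctan2(r,v[2]);print('expected hole',(K[0,0]*th*v[0]/r+K[0,2]-200)*4,(K[0,0]*th*v[1]/r+K[1,2]-170)*4)
np.save('d3.npy',d,allow_pickle=True)
E
```

```text
clock: 4.8
tool_pos: [0.4424, -0.3079, 0.2116]
eef_rot: [0.171, 0.985, -0.002, 0.004]
contact_force: [-0.5, -0.1, -0.2]
opening: 0.997
[ 4.14051442  1.54913299 12.08668538] [-0.14315882  0.55593245  0.        ] [ 0.44327582 -0.30728581  0.21213012]
expected hole 342.9045422443817 250.7559922576179
```

View pics/w3z.png

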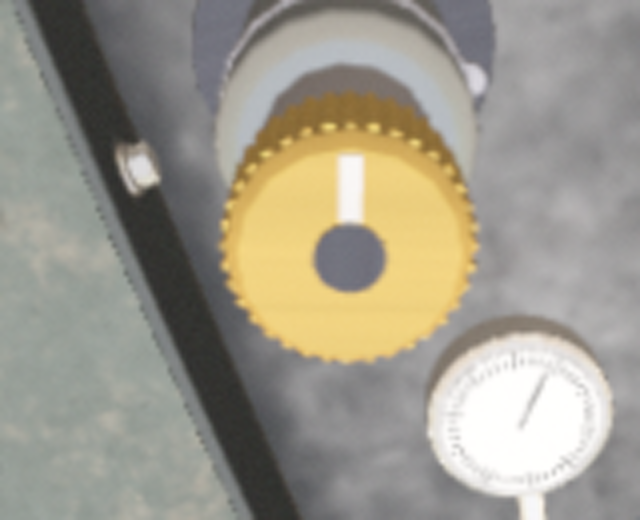

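```bash
python3 - <<'E'
from h import *;from plant import *
d=np.load('d3.npy',allow_pickle=True).item();p=wray(d,[200+350/4,170+257/4],.163);print(p)
s=get_state();p[:2]=(p[:2]*2+[.44,-.3045])/3;p[2]=.2;print(p,go(s,p),level(s),s['q'].round(2))
E
```

```text
[ 0.44140097 -0.30378499  0.163     ]
[ 0.44093398 -0.30402333  0.2       ] [ 3.42183297  2.31268455 12.09175108] [-0.14315882  0.55593245  0.        ] [ 0.44  0.61  0.13  1.87 -0.12  0.65  1.87]
```

```bash
python3 -m creep '[3.4,2.3,12,0,0.55,0,0,0,12,0,0,0,0,0,12,0,0,0,0,0,0,0,0,0]'; python3 - <<'E'
from h import *;from plant import *
s=get_state();print(go(s,[.441,-.304,.132]),level(s),s['tool_pos'],s['contact_force'])
E
```

```text
clock: 5.18
tool_pos: [0.4416, -0.3051, 0.1753]
eef_rot: [0.172, 0.985, -0.002, 0.001]
contact_force: [-0.0, -0.1, -0.1]
opening: 0.999
[ 1.05958534  0.92353812 43.26487636] [-0.166636   0.2022484  0.       ] [ 0.44158269 -0.30505791  0.17527085] [-0.0157519  -0.12441265 -0.06144095]
```

```bash
python3 -m creep '[0.5,0.5,14,-0.15,0.2,0,0.5,0.5,14,0,0,0,0,0,10,0,0,0,0,0,4,0,0,0,0,0,0,0,0,0]'; python3 - <<'E'
from h import *;from plant import *
s=get_state();print(go(s,[.441,-.304,.132]),level(s),s['tool_pos'],s['contact_force'])
E
```

```text
clock: 5.6
tool_pos: [0.4416, -0.3035, 0.1318]
eef_rot: [0.172, 0.985, 0.0, 0.0]
contact_force: [0.7, 1.2, 0.8]
opening: 0.996
[ 0.43216251 -0.64594644 -0.19242646] [ 0.01112972  0.02772741 -0.        ] [ 0.44162565 -0.3035388   0.13180791] [0.65557187 1.17677055 0.84733925]
```

Now close gently; watch the force for off-centre contact.

```bash
python3 -m creep '[0.4,-0.6,0,0,0,0,0,0,0,0,0,0,0,0,0,0,0,0,0,0,0,0,0,0,0,0,0,0,0,0]' 30 10; python3 -m creep '[0,0,0,0,0,0,0,0,0,0,0,0,0,0,0,0,0,0]'; python3 - <<'E'
from h import *;from plant import *
s=get_state();print(s['tool_pos'],level(s),s['contact_force'],s['moment'],s['opening'],s['q'].round(2))
E
```

```text
clock: 6.02
tool_pos: [0.4421, -0.3048, 0.1339]
eef_rot: [0.172, 0.985, -0.001, 0.002]
contact_force: [-0.1, -0.6, -0.4]
opening: 0.641
clock: 6.27
tool_pos: [0.4425, -0.3049, 0.1346]
eef_rot: [0.172, 0.985, -0.001, 0.002]
contact_force: [0.6, 0.7, -2.4]
opening: 0.47
[ 0.44251973 -0.30489815  0.1345847 ] [-0.03722915  0.29703114  0.        ] [ 0.63433758  0.67624912 -2.4445316 ] [ 0.07506431 -0.05349284 -0.01871263] 0.46986136384337013 [ 0.46  0.73  0.09  1.94 -0.14  0.47  1.88]
```

```bash
python3 -m creep '[0,0,1.5,0,0.3,0,0,0,0,0,0,0,0,0,0,0,0,0]' 20 30; python3 - <<'E'
from h import *;from plant import *
s=get_state();print(s['tool_pos'],level(s),s['contact_force'],s['moment'],s['opening'])
E
```

```text
clock: 6.52
tool_pos: [0.4425, -0.3048, 0.1346]
eef_rot: [0.172, 0.985, -0.0, 0.0]
contact_force: [0.2, -0.4, -2.5]
opening: 0.469
[ 0.44246017 -0.30484619  0.13459291] [-0.03101747  0.01171806  0.        ] [ 0.22282481 -0.43595033 -2.52121327] [-0.11161335 -0.14591538  0.02069248] 0.46873113964548924
```

```bash
python3 -m creep '[0,0,0.15,0,0,6,0,0,0.15,0,0,6,0,0,0.15,0,0,6,0,0,0.15,0,0,6,0,0,0.15,0,0,6]'; cat > st.py <<'E'
from h import *;from plant import *
s=get_state();q=s['eef_rot'];print('yaw',np.degrees(2*np.arctan2(q[1],q[0])).round(1),(s['tool_pos']*1e3).round(1),level(s).round(2),'F',s['contact_force'].round(1),'M',s['moment'].round(2),'q',s['q'].round(2))
E
python3 st.py
```

```text
clock: 6.93
tool_pos: [0.4419, -0.3057, 0.1338]
eef_rot: [0.431, 0.903, -0.0, 0.0]
contact_force: [-1.2, 0.6, 1.2]
opening: 0.467
yaw 129.0 [ 441.9 -305.7  133.8] [-0.04  0.04  0.  ] F [-1.2  0.6  1.2] M [-0.02  0.18  0.04] q [ 0.38  0.75  0.24  1.94 -0.34  0.49  1.54]
```

```bash
python3 -m creep '[0,0,0.15,0,0,6,0,0,0.15,0,0,6,0,0,0.15,0,0,6,0,0,0.15,0,0,6,0,0,0.15,0,0,6]';python3 st.py; python3 -m creep '[0,0,0.15,0,0,6,0,0,0.15,0,0,6,0,0,0.15,0,0,6,0,0,0.15,0,0,6,0,0,0.15,0,0,6]'
python3 st.py
```

```text
clock: 7.35
tool_pos: [0.4409, -0.3062, 0.1332]
eef_rot: [0.659, 0.752, -0.001, -0.0]
contact_force: [-0.3, -0.0, 0.5]
opening: 0.469
yaw 97.5 [ 440.9 -306.2  133.2] [-0.1   0.06  0.  ] F [-0.3 -0.   0.5] M [-0.07  0.28  0.13] q [ 0.3   0.77  0.38  1.94 -0.54  0.53  1.19]
clock: 7.77
tool_pos: [0.4398, -0.306, 0.1325]
eef_rot: [0.838, 0.545, -0.002, -0.001]
contact_force: [-1.2, 0.1, 1.2]
opening: 0.467
yaw 66.1 [ 439.8 -306.   132.5] [-0.16  0.11  0.  ] F [-1.2  0.1  1.2] M [0.01 0.33 0.07] q [ 0.21  0.81  0.53  1.95 -0.72  0.59  0.82]
```

```bash
python3 -m creep '[0,0,0.15,0,0,6,0,0,0.15,0,0,6,0,0,0.15,0,0,6]';python3 st.py
```

```text
clock: 8.02
tool_pos: [0.4393, -0.3057, 0.132]
eef_rot: [0.916, 0.4, -0.002, -0.001]
contact_force: [-0.5, 0.2, 0.9]
opening: 0.468
yaw 47.2 [ 439.3 -305.7  132. ] [-0.18  0.16  0.  ] F [-0.5  0.2  0.9] M [-0.    0.27  0.06] q [ 0.17  0.83  0.62  1.95 -0.82  0.63  0.59]
```

```bash
python3 -m creep '[0,0,0.15,0,0,6,0,0,0.15,0,0,6]';python3 st.py
```

```text
clock: 8.18
tool_pos: [0.439, -0.3053, 0.1317]
eef_rot: [0.955, 0.298, -0.002, -0.001]
contact_force: [-1.2, 1.3, 0.7]
opening: 0.467
yaw 34.6 [ 439.  -305.3  131.7] [-0.19  0.21  0.  ] F [-1.2  1.3  0.7] M [-0.01  0.35  0.04] q [ 0.14  0.85  0.68  1.96 -0.88  0.66  0.43]
```

```bash
python3 -m creep '[0,0,0.15,0,0,6,0,0,0.15,0,0,6]';python3 st.py
```

```text
clock: 8.35
tool_pos: [0.4387, -0.305, 0.1315]
eef_rot: [0.981, 0.192, -0.003, -0.001]
contact_force: [0.0, 0.9, 3.1]
opening: 0.466
yaw 22.1 [ 438.7 -305.   131.5] [-0.18  0.27  0.  ] F [0.  0.9 3.1] M [0.08 0.31 0.09] q [ 0.12  0.87  0.73  1.96 -0.92  0.69  0.25]
```

```bash
python3 -m creep '[0,0,0.15,0,0,5,0,0,0.1,0,0,3]';python3 st.py
```

```text
clock: 8.52
tool_pos: [0.4386, -0.3047, 0.1313]
eef_rot: [0.993, 0.118, -0.003, -0.001]
contact_force: [-0.9, 0.6, 1.8]
opening: 0.468
yaw 13.6 [ 438.6 -304.7  131.3] [-0.16  0.33  0.  ] F [-0.9  0.6  1.8] M [0.06 0.27 0.07] q [ 0.1   0.88  0.76  1.96 -0.94  0.71  0.12]
```

```bash
python3 -m creep '[0,0,0.15,0,0,5,0,0,0.1,0,0,3]';python3 st.py; python3 -m creep '[0,0,0.15,0,0,5,0,0,0.1,0,0,3]';python3 st.py
```

```text
clock: 8.68
tool_pos: [0.4385, -0.3044, 0.1311]
eef_rot: [0.999, 0.046, -0.003, -0.001]
contact_force: [-0.9, 0.3, 1.7]
opening: 0.468
yaw 5.3 [ 438.5 -304.4  131.1] [-0.13  0.38  0.  ] F [-0.9  0.3  1.7] M [0.11 0.23 0.06] q [ 0.1   0.89  0.77  1.96 -0.96  0.72 -0.01]
clock: 8.85
tool_pos: [0.4386, -0.3041, 0.1309]
eef_rot: [1.0, -0.027, -0.004, -0.001]
contact_force: [-0.7, 1.4, 2.8]
opening: 0.469
yaw -3.1 [ 438.6 -304.1  130.9] [-0.1   0.41  0.  ] F [-0.7  1.4  2.8] M [0.01 0.27 0.19] q [ 0.09  0.89  0.78  1.96 -0.96  0.73 -0.15]
```

```bash
python3 -m creep '[0,0,0.1,0,0,4,0,0,0.1,0,0,4]';python3 st.py
```

```text
clock: 9.02
tool_pos: [0.4392, -0.3039, 0.131]
eef_rot: [0.995, -0.096, -0.004, -0.001]
contact_force: [-0.0, 1.0, 1.9]
opening: 0.467
yaw -11.0 [ 439.2 -303.9  131. ] [-0.03  0.44  0.  ] F [-0.   1.   1.9] M [0.11 0.37 0.84] q [ 0.09  0.9   0.79  1.96 -0.97  0.73 -0.28]
```

```bash
python3 -m creep '[0,0,0.1,0,0,4,0,0,0.1,0,0,4]';python3 st.py
```

```text
clock: 9.18
tool_pos: [0.4405, -0.3042, 0.1311]
eef_rot: [0.986, -0.164, -0.004, 0.0]
contact_force: [-1.5, -0.4, 1.4]
opening: 0.466
yaw -18.9 [ 440.5 -304.2  131.1] [ 0.1   0.39 -0.  ] F [-1.5 -0.4  1.4] M [0.04 0.44 0.94] q [ 0.08  0.9   0.8   1.95 -0.97  0.74 -0.42]
```

```bash
python3 -m creep '[0,0,0,0,0,0.5,0,0,0,0,0,0.5,0,0,0,0,0,0.5]';python3 st.py; python3 - <<'E'
from plant import *;import cv2,numpy as np
d=snapshot('wrist');cv2.imwrite('pics/w5.png',cv2.resize(d['color'][200:420,150:420,::-1],(800,652),interpolation=cv2.INTER_CUBIC)[:600])
d=snapshot('top');cv2.imwrite('pics/t5.png',cv2.resize(d['color'][255:345,335:435,::-1],(600,540),interpolation=cv2.INTER_CUBIC))
E
```

```text
clock: 9.43
tool_pos: [0.4409, -0.3043, 0.1311]
eef_rot: [0.985, -0.173, -0.004, 0.001]
contact_force: [-0.6, -1.0, 0.2]
opening: 0.465
yaw -20.0 [ 440.9 -304.3  131.1] [ 0.18  0.44 -0.  ] F [-0.6 -1.   0.2] M [0.04 0.27 0.84] q [ 0.08  0.9   0.8   1.95 -0.97  0.74 -0.44]
```

View pics/w5.png

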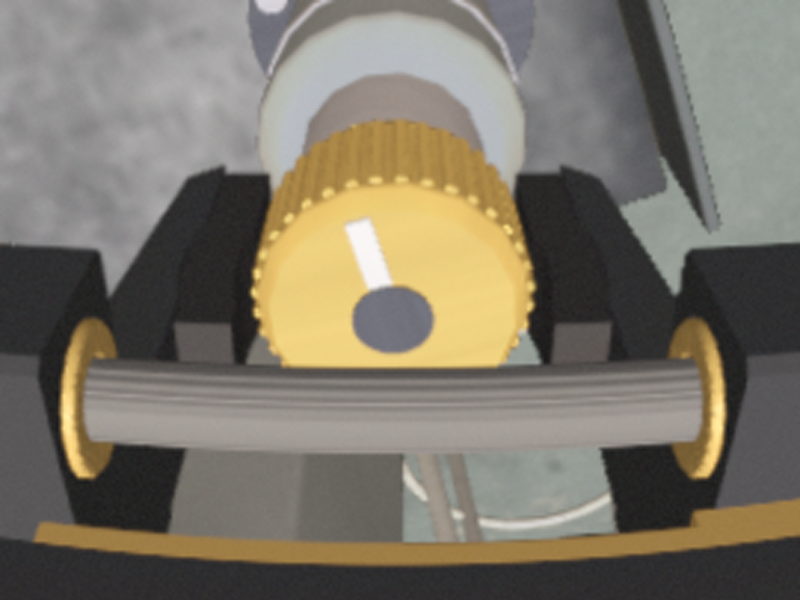

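View pics/t5.png

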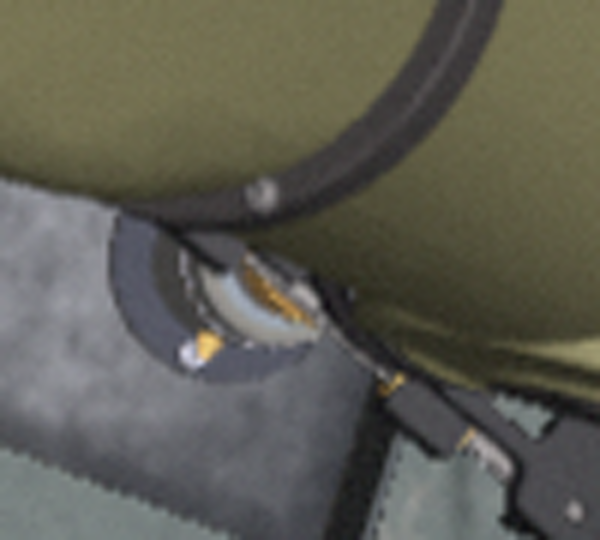

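```bash
python3 - <<'E'
from h import *;from plant import *
az=lambda d,a,b,z:np.degrees(np.arctan2(*(wray(d,b,z)-wray(d,a,z))[[1,0]]))
d=np.load('d3.npy',allow_pickle=True).item()
a0=az(d,[200+350/4,170+257/4],[200+350/4,170+155/4],.1633)
d=snapshot('wrist');k=800/270
f=lambda u,v:[150+u/k,200+v/k]
print(a0,az(d,f(393,319),f(358,222),.160),az(d,f(380,288),f(358,222),.16),wray(d,f(393,319),.16))
E
python3 st.py
```

```text
160.66634824406657 -3.4311032182925096 -4.636742943128536 [ 0.44037103 -0.30420443  0.16      ]
yaw -20.0 [ 440.9 -304.3  131.1] [ 0.17  0.43 -0.  ] F [-0.6 -1.   1.1] M [0.   0.17 0.82] q [ 0.08  0.9   0.8   1.95 -0.98  0.74 -0.44]
```

```bash
python3 -m creep '[0,0,-0.1,0,0,-6,0,0,-0.15,0,0,-6,0,0,-0.15,0,0,-6,0,0,-0.15,0,0,-6,0,0,-0.15,0,0,-6]';python3 st.py;  python3 -m creep '[0,0,-0.15,0,0,-6,0,0,-0.15,0,0,-6,0,0,-0.15,0,0,-6,0,0,-0.15,0,0,-6,0,0,-0.15,0,0,-6]';python3 st.py
```

```text
clock: 10.0
tool_pos: [0.4409, -0.3041, 0.1317]
eef_rot: [0.996, 0.091, -0.003, -0.0]
contact_force: [-0.3, 0.7, 0.4]
opening: 0.469
yaw 10.5 [ 440.9 -304.1  131.7] [-0.08  0.31  0.  ] F [-0.3  0.7  0.4] M [-0.07  0.15 -0.07] q [ 0.15  0.85  0.66  1.95 -0.85  0.65 -0.03]
clock: 10.42
tool_pos: [0.4409, -0.304, 0.1324]
eef_rot: [0.936, 0.351, -0.001, -0.001]
contact_force: [-0.0, 1.7, -0.8]
opening: 0.468
yaw 41.1 [ 440.9 -304.   132.4] [-0.17  0.03  0.  ] F [-0.   1.7 -0.8] M [-0.14  0.04 -0.09] q [ 0.22  0.8   0.51  1.95 -0.7   0.58  0.36]
```

```bash
python3 -m creep '[0,0,-0.15,0,0,-6,0,0,-0.15,0,0,-6,0,0,-0.15,0,0,-6,0,0,-0.15,0,0,-6,0,0,-0.1,0,0,-4]';python3 -m creep '[0,0,0,0,0,0,0,0,0,0,0,0]'; python3 st.py; python3 - <<'E'
from plant import *;import cv2,numpy as np
d=snapshot('wrist');cv2.imwrite('pics/w6.png',cv2.resize(d['color'][200:420,150:420,::-1],(800,652),interpolation=cv2.INTER_CUBIC)[:600])
E
```

```text
clock: 10.83
tool_pos: [0.4407, -0.3038, 0.133]
eef_rot: [0.82, 0.572, 0.001, -0.001]
contact_force: [-0.4, -0.5, -0.5]
opening: 0.471
clock: 11.0
tool_pos: [0.4408, -0.3038, 0.133]
eef_rot: [0.821, 0.571, 0.002, -0.001]
contact_force: [-0.3, -0.2, 0.5]
opening: 0.468
yaw 69.6 [ 440.8 -303.8  133. ] [ 0.01 -0.29  0.  ] F [-0.3 -0.2  0.5] M [-0.11  0.05  0.08] q [ 0.3   0.77  0.37  1.95 -0.54  0.52  0.7 ]
```

View pics/w6.png

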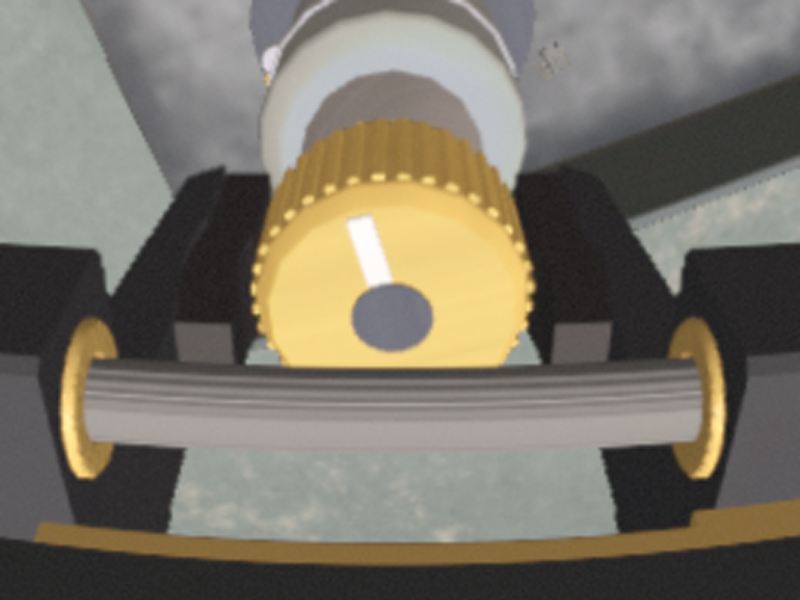

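```bash
python3 - <<'E'
from h import *;from plant import *
k=800/270;f=lambda u,v:[150+u/k,200+v/k]
d=snapshot('wrist')
print(np.degrees(np.arctan2(*(wray(d,f(359,219),.162)-wray(d,f(393,317),.162))[[1,0]])))
for i in range(6): snapshot('side')
print(get_state()['qd'].round(4),get_state()['opening'])
E
python3 st.py
```

```text
85.73021595922087
[-0.0008 -0.0022 -0.0007 -0.0003  0.0021  0.0008 -0.0001] 0.46542807498083655
yaw 69.8 [ 440.8 -303.8  133.1] [-0.   -0.25  0.  ] F [0.8 0.8 0.5] M [-0.09  0.03 -0.07] q [ 0.3   0.77  0.37  1.95 -0.54  0.52  0.7 ]
```

Line azimuth has gone from about -4° to 85.7°, a turn of about 89–90°, and the cap is at rest and still gripped. I'm handing in.

```bash
python3 -c "
from plant import *;print(finish_job())"
```

```text
the job is handed in; nothing more can be done
None
```

The brass cap is bottomed out, backed off about a quarter turn, and still held with a commanded grip of 30 N. The job is handed in at about 11.5 s on the clock.

- **Screwing down:** I carried the tool over the tube post, gripped the cap from above and turned it clockwise about 164° (2.87 rad). The stop showed as the tool moment rising from below 0.2 to about 0.85 N m, and the cap stopped sinking. The pads slipped about 16° past the stop before I quit turning. I held it against the stop for about 0.5 s.
- **Backing off:** I turned the tool 89.6° anticlockwise. The white line, seen from the wrist camera, moved from about −4° to 85.7°, and the tool rose 1.9 mm where 2.0 mm was expected. Together these put the cap at about 1.56 rad.
- **Last checks:**
  - Joint speeds were about 0.002 rad/s or less.
  - The opening was about 41 mm, so the fingers are still on the cap.
  - Outside forces on the tool were about 1 N.
- **Limits of the checks:**
  - The top camera's view of the cap was blocked by the arm, so the final angle rests on the wrist camera and the tool pose.
  - The finger force on the cap is not measured, so the grip is known only from the commanded force and the opening.
  - I took no closing picture of the bystanders or the black-capped cartridge, but the tool path kept well clear of them and no unexpected contact force showed.

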